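Touch-test the dinosaur's back

ROBOT

A 7-joint arm with a two-finger parallel gripper is mounted at the origin on the work surface. World frame = base frame: x ahead of the robot, y to its left, z up, the work surface at z = 0. Lengths are in m, angles in rad, forces in N, time in s.
With the tool pointing down it reaches from about 0.4 to 0.925 m from the base axis. Payload 5.6 kg.
Tool frame: the origin (TCP) lies midway between the tips of the shut fingers; the grasp point (between the pads) lies 19 mm behind it; z points along the fingers, y is the line along which they close (so a half turn about z gives the same grasp; the last joint's range is limited). The gripper opens to 85 mm and grips with 20 to 120 N. Pads are 22 mm wide; open, the fingers measure 114 mm over their backs; the gripper's body (76 mm by 85 mm) begins 54 mm behind the grasp point. The pads swing forward as they close: fully open they stand 13 mm farther back than shut.
Start: joints at [1.299, 0.468, -0.012, 1.603, 0.006, 1.071, -0.056], TCP at [0.147, -0.633, 0.231] pointing down, gripper open.
Joint ranges: [-2.53, 2.53], [-0.31, 2.02], [-1.57, 1.55], [0.28, 2.44], [-1.29, 4.43], [0.15, 1.84], [-2.92, 2.92]. Speed limits (rad/s): [2.57, 2.57, 3.14, 3.14, 3.14, 3.14, 3.14].

INTERFACE

Orientations are given as a unit quaternion [w, x, y, z].
In Python, from station import r gives the robot as it stands. The module is installed in compiled form; this text tells all that it offers.
- The arm moves only by the tool servo_tool, never from a script. Its argument "rows" is a list of rows, each a list of 7 numbers: the closure in counts, from 0 (fully open) to 255 (shut), then the shift along the world's x, y, z in m, then the turn, a rotation vector about the world's x, y, z in degrees. In form: [[grip, tx, ty, tz, wx, wy, wz], ...]. A call has 1 to 20 rows; each row is the pose to reach, as a shift and turn from the pose commanded when the call began; what a row does not reach only later rows make up. A row lasts 1/10 s, in which the tool goes at most 50 mm and 8.59 degrees, less where a joint would pass 70% of its speed; a pose out of reach is approached as far as the arm can. A call with a gripper value outside its range is refused whole. The fingers move at their own pace and stop on an object; "grip_force" is the grip in N (left out, the last holds). Time passes only in rows, so rows that repeat a pose let the fingers close. It gives the time, the measured TCP pose, the force, the opening and the grip force at its end, in the units of the state.
- r.observe(): the state, without advancing time (a new reading comes with each control period).
- r.get_image(name): name is "scene" or "side" or "wrist"; returns the picture (480x640x3 uint8, blue, green, red); there is no depth.
- r.get_calibration(name): a dict with "vertical_fov" (degrees; the focal length in pixels is half the picture's height over the tangent of half this angle, whatever the lens; pixels are square), "cx", "cy" (the principal point, pixels), "world_from_camera" (4x4, takes a point from camera to world coordinates). Camera axes: x right, y down, z forward; pixel columns grow to the right and rows downward; lengths in m; the calibration is good to about 2 mm. The wrist camera is an equidistant fisheye: a pixel r from the principal point sees the ray r / f radians off the axis. A picture is of the moment at which its call begins: read the wrist's pose just before it. get_calibration takes no time and is no camera call; for the wrist camera it gives the pose at the moment of the call.
- r.sign_off(): hands the job in; it is judged then, once.
The state is a dict: "t": time; "joints": joint angles; "qd": joint speeds; "joint_torque": joint torques, N m; "eef_pos": TCP position; "eef_rot": TCP orientation; "ft_force": force on the tool from outside, world axes, zero at the start; "wrist_torque": the same for the moment, N m; "finger_gap": opening from 0.0 (shut) to 1.0 (fully open); "grasp_force": force on a finger pad.
Only numpy, scipy, OpenCV 4.12 (cv2) and the standard library are available. Lean on these libraries where they do the work, as an engineer would, in place of code of your own. Each camera call takes 0.05 s, during which the arm holds its last target. There are 200 camera calls.

TASK

Check that the four raised green dots along the dinosaur's back on the white plate are dry: follow the row with your fingertips and lightly touch each dot from above, in turn, from the palest at the tail to the darkest at the head, resting on each for about half a second. Touch gently: the plate lies on a sprung rest that must not be pushed down to its stop. Leave the plate where it lies, not lifted or shoved, leave the cup, bottle and bowl alone, and finish with the hand clear.

Things in the scene. Friction and masses are not known exactly. Their poses are not given: they have to be found in the camera images.
- dot1: raised dome of slip on the dinosaur's back, pale lime green (the palest), nearest the dinosaur's tail; 20 mm across, 4 mm high. Origin: centre of its underside, on the plate's upper face; its top is 4 mm above the origin. Axes as the plate's. In the plate's frame at (-75, 8) mm. Touch it from above; fingertips held together cover about one dot and reach no other
- dot2: raised dome of slip on the dinosaur's back, leaf green (second palest); 20 mm across, 4 mm high. Origin: centre of its underside, on the plate's upper face; its top is 4 mm above the origin. Axes as the plate's. In the plate's frame at (-25, 25.8) mm. Touch it from above; fingertips held together cover about one dot and reach no other
- dot3: raised dome of slip on the dinosaur's back, mid-dark green (second darkest); 20 mm across, 4 mm high. Origin: centre of its underside, on the plate's upper face; its top is 4 mm above the origin. Axes as the plate's. In the plate's frame at (25, 25.8) mm. Touch it from above; fingertips held together cover about one dot and reach no other
- dot4: raised dome of slip on the dinosaur's back, almost black green (the darkest), nearest the dinosaur's head; 20 mm across, 4 mm high. Origin: centre of its underside, on the plate's upper face; its top is 4 mm above the origin. Axes as the plate's. In the plate's frame at (75, 8) mm. Touch it from above; fingertips held together cover about one dot and reach no other
- plate: loose white ceramic plate, rounded rectangle 260 mm (x) by 190 mm (y), about 0.4 kg, with a dinosaur drawn in dark line, its head towards +x and its back towards +y; floor 6 mm thick, rim 14 mm high. Origin: centre of its underside, about 51 mm above the table. The four dots stand along a shallow arc, 50 to 53 mm apart (50 mm along x); no dot lies nearer than 44 mm to the rim. It may lie turned any way round
- rest: fixed wooden base, 220 x 150 x 25 mm, of the sprung rest under the plate; origin: centre of its underside, on the table; x and y as the plate's to within 0.1 rad
- rest_top (a joint): how far (m) the cardboard-covered sprung top (230 x 160 mm) that carries the plate has been pressed down: 0 is up, 0.012 is the bottom stop. It moves straight down only, begins to yield at about 1 to 3 N and takes 1 N more for each mm; springs back when released
- cup: loose pink plastic cup, 72 mm wide, 75 mm high; origin: centre of its underside
- slip_bottle: loose blue bottle with yellow label and white cap, 52 mm wide, 150 mm high; origin: centre of its underside
- bowl: loose white bowl, 110 mm wide, 50 mm high; origin: centre of its underside
Mind the look-alikes: they are no part of the job. What is shaped like the slip_bottle but red is not meant.

How it is judged:
On the way, in this order (a step that is already met when the one before it is completed fails the run):
1. the fingertips rest on dot 1 (palest) and on no other dot (contact force between the fingers and dot1 above 0.3 N and contact force between the fingers and dot2 below 0.05 N and contact force between the fingers and dot3 below 0.05 N and contact force between the fingers and dot4 below 0.05 N), for 0.3 s.
2. the fingertips rest on dot 2 (number 2 from the palest) and on no other dot (contact force between the fingers and dot2 above 0.3 N and contact force between the fingers and dot1 below 0.05 N and contact force between the fingers and dot3 below 0.05 N and contact force between the fingers and dot4 below 0.05 N), for 0.3 s.
3. the fingertips rest on dot 3 (number 3 from the palest) and on no other dot (contact force between the fingers and dot3 above 0.3 N and contact force between the fingers and dot1 below 0.05 N and contact force between the fingers and dot2 below 0.05 N and contact force between the fingers and dot4 below 0.05 N), for 0.3 s.
4. the fingertips rest on dot 4 (darkest) and on no other dot (contact force between the fingers and dot4 above 0.3 N and contact force between the fingers and dot1 below 0.05 N and contact force between the fingers and dot2 below 0.05 N and contact force between the fingers and dot3 below 0.05 N), for 0.3 s.
At the end, for the whole second after the job is handed in: All four dots were touched in order; the plate lies at rest, level, within 12 mm of where it began, its sprung rest risen again; cup, bottle and bowl stand upright within 20 mm of their places (distance of plate from where it was at the start of the episode below 0.012 m and angle between plate's own z axis and vertical below 0.05 rad and linear speed of plate below 0.01 m/s and value of joint rest_top below 0.003 m and distance of each of cup, slip_bottle, bowl from where it was at the start of the episode below 0.02 m and angle between each of cup, slip_bottle, bowl's own z axis and vertical below 0.1 rad).
It fails at once if the sprung rest is pushed down to near its stop (over 10 mm) (value of joint rest_top above 0.01 m).
It fails at once if a dot or the plate is pressed with more than 25 N (contact force between the fingers and plate above 25 N).
It fails at once if the plate is lifted, tipped or shoved (distance of plate from where it was at the start of the episode above 0.025 m or angle between plate's own z axis and vertical above 0.15 rad).
It fails at once if the cup, bottle or bowl is moved, lifted or tipped (distance of any of cup, slip_bottle, bowl from where it was at the start of the episode above 0.03 m or angle between any of cup, slip_bottle, bowl's own z axis and vertical above 0.3 rad).
It also fails if it takes over 51 s, if anything falls off the work surface, if the arm or the gripper's body presses on something with over 40 N, if the wrist force passes 120 N, or if a joint passes its speed limit or range.

## Working session

There is one attempt and no reset: what is moved stays moved. The work goes in short steps, Python scripts to look and compute and a tool call to move; the robot and the scene stay as the last step left them, time stands still between calls to the robot, and variables do not carry over. Pictures are saved under pics/ and viewed, at most 10 in all, crops included, and the job is handed in when it is done.

Besides the shell and the picture viewer there is one more tool, called after "Call:" in YAML: its name, and indented under it one key for each argument. servo_tool: Moves the arm, as the interface text tells. Its arguments: {"type":"object","properties":{"rows":{"type":"array"},"grip_force":{"type":"number"}},"required":["rows"]}

```bash
mkdir -p pics; python3 - <<'E'
from station import r
import cv2,numpy as np
s=r.observe();print(s)
for n in("scene","side"):
    c=r.get_calibration(n);print(n,c);cv2.imwrite(f"pics/{n}0.png",r.get_image(n))
E
```

```text
{'t': 0.0, 'joints': array([ 1.29900358,  0.46838338, -0.01160543,  1.60366834,  0.00600651,
        1.07139616, -0.05629213]), 'qd': array([-0.00024839, -0.00052081,  0.00036106, -0.00171295,  0.00084655,
        0.00172628, -0.00025609]), 'joint_torque': array([ 6.60432443e-05, -5.32390308e+01,  2.17815227e-02, -2.51305479e+01,
        1.15297094e-02,  7.77324080e-03, -5.91686103e-06]), 'eef_pos': array([ 0.1472214 , -0.63251171,  0.2303158 ]), 'eef_rot': array([-8.94636695e-04,  9.93466333e-01,  1.14121938e-01, -1.68676499e-04]), 'ft_force': array([ 0.43165568, -1.1863872 ,  0.14578201]), 'wrist_torque': array([-0.04514639, -0.02518574,  0.01356653]), 'grasp_force': 0.0, 'finger_gap': 1.0045447690149145}
scene {'vertical_fov': 55.2178151065639, 'cx': 322.0203427179145, 'cy': 240.51733684327357, 'world_from_camera': array([[ 0.83295295,  0.46929633, -0.29317288,  0.8220899 ],
       [ 0.55332763, -0.70236223,  0.44778994, -0.41719951],
       [ 0.00423261, -0.53520861, -0.84470932,  0.80685583],
       [ 0.        ,  0.        ,  0.        ,  1.        ]])}
side {'vertical_fov': 44.641794946250634, 'cx': 316.92322905215275, 'cy': 244.7231976314007, 'world_from_camera': array([[-0.77831304, -0.45835083,  0.42911925,  0.0143005 ],
       [-0.627688  ,  0.58474227, -0.51389129,  0.64730264],
       [-0.01538167, -0.66932129, -0.74281385,  1.00903279],
       [ 0.        ,  0.        ,  0.        ,  1.        ]])}
```

View pics/scene0.png

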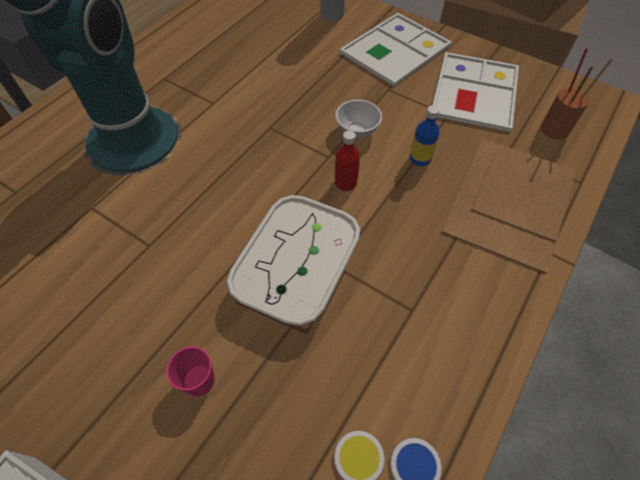

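View pics/side0.png

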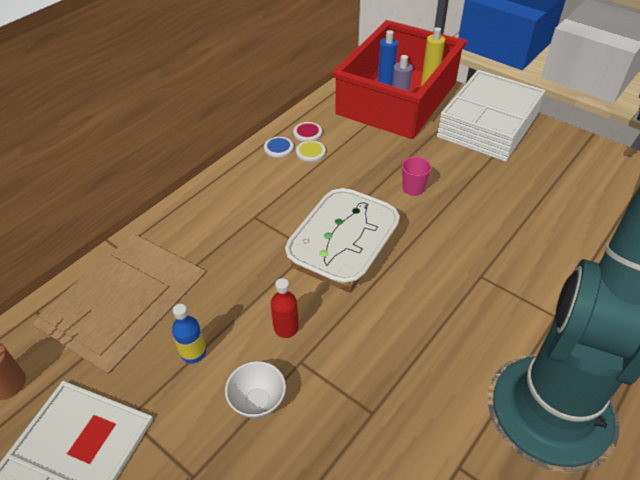

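The plate carries four green dots. In scene they run from pale at (317,227) through (314,250) and (302,271) to dark at (281,289). In side they are at (324,253), (328,236), (339,222) and (356,211). The red bottle at scene (347,162) is a look-alike near the tail. Next I'll measure the dots by colour mask and triangulation.

```bash
cat > h.py <<'E'
import cv2,numpy as np
from station import r
def ray(n,u,v):
    c=r.get_calibration(n);f=240/np.tan(np.radians(c["vertical_fov"]/2));T=c["world_from_camera"]
    d=T[:3,:3]@np.array([(u-c["cx"])/f,(v-c["cy"])/f,1]);return T[:3,3],d/np.linalg.norm(d)
def plane(n,u,v,z):
    o,d=ray(n,u,v);return o+d*(z-o[2])/d[2]
def tri(rs):
    A=0;b=0
    for o,d in rs:
        P=np.eye(3)-np.outer(d,d);A=A+P;b=b+P@o
    p=np.linalg.solve(A,b);return p,[np.linalg.norm((np.eye(3)-np.outer(d,d))@(p-o)) for o,d in rs]
def blob(img,u,v,R=10):
    x0,y0=u-R,v-R;c=img[y0:y0+2*R+1,x0:x0+2*R+1].astype(int)
    m=((c[...,1]-np.maximum(c[...,0],c[...,2])>12)).astype(np.uint8)
    n,l,s,ce=cv2.connectedComponentsWithStats(m);k=1+np.argmax(s[1:,4])
    return ce[k]+[x0,y0],s[k,4],c[l==k].mean(0).round()
E
python3 - <<'E'
from h import *
S=cv2.imread("pics/scene0.png");D=cv2.imread("pics/side0.png")
a=[(317,227),(314,250),(302,271),(281,289)];b=[(324,253),(328,236),(339,222),(356,211)]
L=np.array([[-75,8],[-25,25.8],[25,25.8],[75,8]])/1000
P=[]
for p,q in zip(a,b):
    A=blob(S,*p);B=blob(D,*q);t,e=tri([ray("scene",*A[0]),ray("side",*B[0])]);P.append(t)
    print(A,B,t.round(4),np.round(e,4),plane("scene",*A[0],.059)[:2].round(4),plane("side",*B[0],.059)[:2].round(4))
P=np.array(P);l=L-L.mean(0);w=P[:,:2]-P[:,:2].mean(0)
yaw=np.arctan2((l[:,0]*w[:,1]-l[:,1]*w[:,0]).sum(),(l*w).sum())
R=np.array([[np.cos(yaw),-np.sin(yaw)],[np.sin(yaw),np.cos(yaw)]]);t=P[:,:2].mean(0)-R@L.mean(0)
print("yaw",yaw,"plate",t);print((L@R.T+t).round(4));print(((L@R.T+t)-P[:,:2]).round(4))
for n,u,v,z in[("scene",198,390,0),("scene",347,186,0),("scene",421,160,0),("scene",358,130,0)]:print(plane(n,u,v,z).round(3))
cv2.imwrite("pics/crop.png",np.hstack([cv2.resize(S[190:330,220:370],None,fx=2.6,fy=2.6),cv2.resize(D[180:320,275:425],None,fx=2.6,fy=2.6)]))
E
```

```text
(array([316.32835821, 226.68656716]), np.int32(67), array([ 81., 153., 115.])) (array([323.2037037 , 252.94444444]), np.int32(54), array([112., 195., 153.])) [5.364e-01 1.000e-04 5.960e-02] [0.0009 0.0009] [ 5.354e-01 -1.000e-04] [5.374e-01 3.000e-04]
(array([313.43478261, 249.65217391]), np.int32(69), array([ 73., 121.,  79.])) (array([327.57446809, 235.29787234]), np.int32(47), array([104., 165., 110.])) [ 0.5612 -0.0467  0.0594] [0.0009 0.0009] [ 0.5603 -0.047 ] [ 0.5622 -0.0464]
(array([301.875   , 270.578125]), np.int32(64), array([45., 83., 41.])) (array([338.43589744, 221.35897436]), np.int32(39), array([ 68., 122.,  63.])) [ 0.5687 -0.0959  0.0592] [0.0008 0.0008] [ 0.568  -0.0964] [ 0.5695 -0.0956]
(array([281.10810811, 288.83783784]), np.int32(37), array([19., 39., 14.])) (array([355.64, 210.56]), np.int32(25), array([28., 54., 20.])) [ 0.5588 -0.1477  0.0593] [0.0006 0.0006] [ 0.5583 -0.148 ] [ 0.5594 -0.1476]
yaw -1.420199935833993 plate [ 0.53956921 -0.07509196]
[[ 5.362e-01  3.000e-04]
 [ 5.613e-01 -4.650e-02]
 [ 5.688e-01 -9.590e-02]
 [ 5.587e-01 -1.480e-01]]
[[-0.0001  0.0001]
 [ 0.0001  0.0002]
 [ 0.0001  0.    ]
 [-0.0001 -0.0003]]
[ 0.533 -0.362  0.   ]
[0.508 0.163 0.   ]
[0.611 0.326 0.   ]
[0.438 0.327 0.   ]
```

View pics/crop.png

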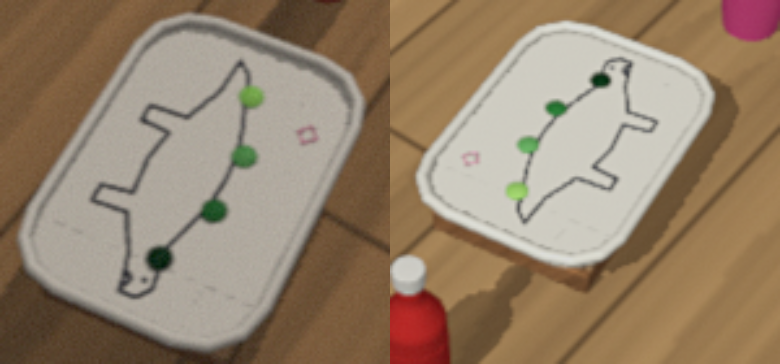

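The crop confirms it: palest dot at the tail, darkest at the head, in both views. The dot heights (about 59 mm) and spacing fit to within 0.3 mm. I'll move to above dot 1 with the fingers shut.

Call:
servo_tool:
  rows:
    - [255,0.02,0.032,0,0,0,0]
    - [255,0.04,0.065,0,0,0,0]
    - [255,0.065,0.106,0,0,0,0]
    - [255,0.09,0.146,0,0,0,0]
    - [255,0.115,0.187,0,0,0,0]
    - [255,0.14,0.228,0,0,0,0]
    - [255,0.165,0.268,0,0,0,0]
    - [255,0.19,0.309,0,0,0,0]
    - [255,0.215,0.35,0,0,0,0]
    - [255,0.24,0.39,0,0,0,0]
    - [255,0.265,0.431,0,0,0,0]
    - [255,0.29,0.472,0,0,0,0]
    - [255,0.315,0.513,0,0,0,0]
    - [255,0.34,0.553,-0.02,0,0,0]
    - [255,0.365,0.594,-0.04,0,0,0]
    - [255,0.38,0.62,-0.06,0,0,0]
    - [255,0.389,0.633,-0.08,0,0,0]
    - [255,0.389,0.633,-0.1,0,0,0]
    - [255,0.389,0.633,-0.12,0,0,0]
    - [255,0.389,0.633,-0.12,0,0,0]

```text
t: 2.1
eef_pos: [0.5341, -0.0, 0.1085]
eef_rot: [-0.0, 0.993, 0.114, -0.003]
ft_force: [-0.5, 0.1, -0.3]
finger_gap: -0.001
grasp_force: 0.0
```

Call:
servo_tool:
  rows:
    - [255,0,0,0,0,0,0]
    - [255,0,0,0,0,0,0]
    - [255,0,0,0,0,0,0]

```text
t: 2.4
eef_pos: [0.5371, -0.0003, 0.1125]
eef_rot: [0.0, 0.993, 0.114, 0.001]
ft_force: [-0.6, -0.1, -0.0]
finger_gap: 0.002
grasp_force: 0.0
```

Call:
servo_tool:
  rows:
    - [255,0,0,-0.01,0,0,0]
    - [255,0,0,-0.02,0,0,0]
    - [255,0,0,-0.03,0,0,0]
    - [255,0,0,-0.038,0,0,0]
    - [255,0,0,-0.042,0,0,0]
    - [255,0,0,-0.044,0,0,0]
    - [255,0,0,-0.044,0,0,0]
    - [255,0,0,-0.044,0,0,0]

```text
t: 3.2
eef_pos: [0.5366, -0.0, 0.0675]
eef_rot: [0.0, 0.993, 0.114, 0.0]
ft_force: [-0.7, -0.1, 0.1]
finger_gap: 0.0
grasp_force: 0.0
```

```bash
python3 - <<'E'
from h import *
s=r.observe();print(s['eef_pos'],s['ft_force'])
S=r.get_image("scene");D=r.get_image("side")
s=r.observe();print(s['eef_pos'],s['ft_force'])
cv2.imwrite("pics/c2.png",np.hstack([cv2.resize(S[170:320,240:390],None,fx=2.6,fy=2.6),cv2.resize(D[180:330,260:410],None,fx=2.6,fy=2.6)]))
E
```

```text
[ 5.36604052e-01 -1.21011225e-05  6.75099722e-02] [-0.67883712 -0.12367299  0.06423302]
[ 5.36672624e-01 -5.93198901e-05  6.76513157e-02] [-0.38405661  0.53315675 -0.46931726]
```

View pics/c2.png

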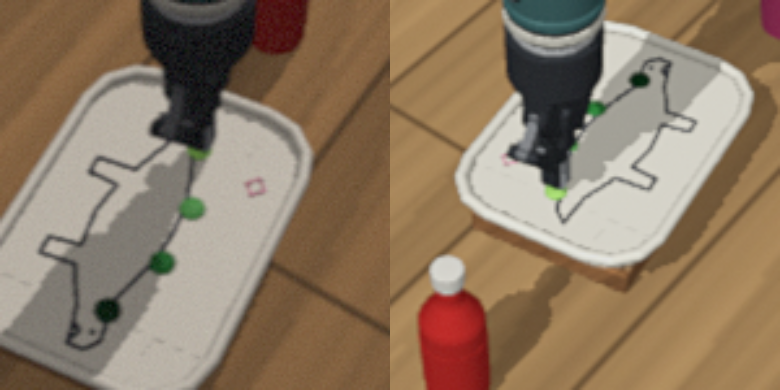

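The shut fingertips are just above the pale dot in both views (crop left about (195,148), right about (553,190)). I'll lower slowly and watch the force.

Call:
servo_tool:
  rows:
    - [255,0,0,-0.002,0,0,0]
    - [255,0,0,-0.004,0,0,0]
    - [255,0,0,-0.005,0,0,0]
    - [255,0,0,-0.006,0,0,0]
    - [255,0,0,-0.006,0,0,0]

```text
t: 3.8
eef_pos: [0.5363, -0.0, 0.0612]
eef_rot: [-0.0, 0.993, 0.114, -0.0]
ft_force: [-0.3, -0.4, 0.7]
finger_gap: -0.001
grasp_force: 0.0
```

Call:
servo_tool:
  rows:
    - [255,0,0,-0.001,0,0,0]
    - [255,0,0,-0.001,0,0,0]

```text
t: 4.0
eef_pos: [0.5364, -0.0001, 0.0603]
eef_rot: [0.0, 0.993, 0.114, 0.0]
ft_force: [-0.6, 0.8, 1.6]
finger_gap: 0.001
grasp_force: 0.8
```

Call:
servo_tool:
  rows:
    - [255,0,0,-0.001,0,0,0]
    - [255,0,0,-0.001,0,0,0]

```text
t: 4.2
eef_pos: [0.5364, -0.0, 0.0594]
eef_rot: [0.0, 0.993, 0.114, 0.0]
ft_force: [-1.1, 0.6, 3.2]
finger_gap: -0.002
grasp_force: 1.3
```

Contact at about 3 N. I'll hold there, then lift.

Call:
servo_tool:
  rows:
    - [255,0,0,-0.0005,0,0,0]
    - [255,0,0,-0.0005,0,0,0]
    - [255,0,0,-0.0005,0,0,0]
    - [255,0,0,-0.0005,0,0,0]
    - [255,0,0,-0.0005,0,0,0]
    - [255,0,0,-0.0005,0,0,0]

```text
t: 4.8
eef_pos: [0.5364, -0.0, 0.0588]
eef_rot: [0.0, 0.993, 0.114, 0.0]
ft_force: [-0.0, -0.1, 2.4]
finger_gap: -0.002
grasp_force: 1.6
```

Call:
servo_tool:
  rows:
    - [255,0,0,0.004,0,0,0]
    - [255,0,0,0.01,0,0,0]
    - [255,0,0,0.02,0,0,0]
    - [255,0.008,-0.016,0.02,0,0,0]
    - [255,0.016,-0.031,0.02,0,0,0]
    - [255,0.025,-0.047,0.02,0,0,0]
    - [255,0.025,-0.047,0.02,0,0,0]
    - [255,0.025,-0.047,0.012,0,0,0]
    - [255,0.025,-0.047,0.006,0,0,0]
    - [255,0.025,-0.047,0.004,0,0,0]
    - [255,0.025,-0.047,0.004,0,0,0]

```text
t: 5.9
eef_pos: [0.5607, -0.0462, 0.0621]
eef_rot: [-0.0, 0.993, 0.115, -0.001]
ft_force: [0.3, -0.4, -0.2]
finger_gap: 0.002
grasp_force: 0.0
```

Call:
servo_tool:
  rows:
    - [255,0,0,-0.001,0,0,0]
    - [255,0,0,-0.002,0,0,0]
    - [255,0,0,-0.003,0,0,0]
    - [255,0,0,-0.003,0,0,0]

```text
t: 6.3
eef_pos: [0.5615, -0.0468, 0.06]
eef_rot: [-0.0, 0.993, 0.114, 0.0]
ft_force: [-1.6, 1.2, 2.0]
finger_gap: -0.004
grasp_force: 1.0
```

Call:
servo_tool:
  rows:
    - [255,0,0,-0.001,0,0,0]
    - [255,0,0,-0.001,0,0,0]
    - [255,0,0,-0.001,0,0,0]
    - [255,0,0,-0.001,0,0,0]
    - [255,0,0,-0.001,0,0,0]
    - [255,0,0,-0.001,0,0,0]

```text
t: 6.9
eef_pos: [0.5615, -0.0469, 0.0589]
eef_rot: [-0.0, 0.993, 0.114, 0.0]
ft_force: [-0.3, 2.2, 2.6]
finger_gap: 0.003
grasp_force: 1.6
```

Dot 2 is touched at about 2.6 N. Next is dot 3.

Call:
servo_tool:
  rows:
    - [255,0,0,0.004,0,0,0]
    - [255,0,0,0.01,0,0,0]
    - [255,0,0,0.02,0,0,0]
    - [255,0.002,-0.016,0.02,0,0,0]
    - [255,0.005,-0.032,0.02,0,0,0]
    - [255,0.0075,-0.049,0.02,0,0,0]
    - [255,0.0075,-0.049,0.02,0,0,0]
    - [255,0.0075,-0.049,0.012,0,0,0]
    - [255,0.0075,-0.049,0.006,0,0,0]
    - [255,0.0075,-0.049,0.004,0,0,0]
    - [255,0.0075,-0.049,0.003,0,0,0]

```text
t: 8.0
eef_pos: [0.5684, -0.0952, 0.0611]
eef_rot: [-0.0, 0.993, 0.115, -0.001]
ft_force: [-0.4, -0.4, 1.3]
finger_gap: 0.001
grasp_force: 0.5
```

Call:
servo_tool:
  rows:
    - [255,0,0,-0.001,0,0,0]
    - [255,0,0,-0.002,0,0,0]
    - [255,0,0,-0.002,0,0,0]

```text
t: 8.3
eef_pos: [0.5689, -0.0955, 0.0599]
eef_rot: [-0.0, 0.993, 0.114, 0.0]
ft_force: [-1.4, 1.3, 2.5]
finger_gap: 0.0
grasp_force: 1.0
```

Call:
servo_tool:
  rows:
    - [255,0,0,-0.001,0,0,0]
    - [255,0,0,-0.001,0,0,0]
    - [255,0,0,-0.001,0,0,0]
    - [255,0,0,-0.001,0,0,0]
    - [255,0,0,-0.001,0,0,0]
    - [255,0,0,-0.001,0,0,0]

```text
t: 8.9
eef_pos: [0.5691, -0.0959, 0.0589]
eef_rot: [-0.0, 0.993, 0.114, 0.0]
ft_force: [-1.3, 3.2, 2.8]
finger_gap: -0.002
grasp_force: 1.6
```

Dot 3 is touched at about 2.8 N. Next is dot 4.

Call:
servo_tool:
  rows:
    - [255,0,0,0.004,0,0,0]
    - [255,0,0,0.01,0,0,0]
    - [255,0,0,0.02,0,0,0]
    - [255,-0.003,-0.017,0.02,0,0,0]
    - [255,-0.007,-0.034,0.02,0,0,0]
    - [255,-0.01,-0.052,0.02,0,0,0]
    - [255,-0.01,-0.052,0.02,0,0,0]
    - [255,-0.01,-0.052,0.012,0,0,0]
    - [255,-0.01,-0.052,0.006,0,0,0]
    - [255,-0.01,-0.052,0.004,0,0,0]
    - [255,-0.01,-0.052,0.003,0,0,0]

```text
t: 10.0
eef_pos: [0.5587, -0.147, 0.0611]
eef_rot: [-0.0, 0.993, 0.115, -0.0]
ft_force: [-0.4, -0.2, -0.0]
finger_gap: -0.003
grasp_force: 0.1
```

Call:
servo_tool:
  rows:
    - [255,0,0,-0.001,0,0,0]
    - [255,0,0,-0.002,0,0,0]
    - [255,0,0,-0.002,0,0,0]

```text
t: 10.3
eef_pos: [0.559, -0.1475, 0.0599]
eef_rot: [-0.0, 0.993, 0.114, 0.0]
ft_force: [-0.1, 1.4, 2.7]
finger_gap: 0.004
grasp_force: 1.1
```

Call:
servo_tool:
  rows:
    - [255,0,0,-0.001,0,0,0]
    - [255,0,0,-0.001,0,0,0]
    - [255,0,0,-0.001,0,0,0]
    - [255,0,0,-0.001,0,0,0]
    - [255,0,0,-0.001,0,0,0]
    - [255,0,0,-0.001,0,0,0]

```text
t: 10.9
eef_pos: [0.5591, -0.1479, 0.0589]
eef_rot: [-0.0, 0.993, 0.114, 0.0]
ft_force: [0.0, 3.4, 3.2]
finger_gap: -0.003
grasp_force: 1.6
```

Dot 4 is touched at about 3 N. I'll lift straight up and clear, then check the scene.

Call:
servo_tool:
  rows:
    - [255,0,0,0.004,0,0,0]
    - [255,0,0,0.01,0,0,0]
    - [255,0,0,0.03,0,0,0]
    - [255,0,0,0.06,0,0,0]
    - [255,0,0,0.1,0,0,0]
    - [255,0,0,0.14,0,0,0]
    - [255,0,0,0.17,0,0,0]
    - [255,-0.02,-0.03,0.18,0,0,0]
    - [255,-0.05,-0.07,0.18,0,0,0]
    - [255,-0.08,-0.11,0.18,0,0,0]
    - [255,-0.11,-0.15,0.18,0,0,0]
    - [255,-0.13,-0.18,0.18,0,0,0]
    - [255,-0.14,-0.2,0.18,0,0,0]
    - [255,-0.14,-0.2,0.18,0,0,0]
    - [255,-0.14,-0.2,0.18,0,0,0]
    - [255,-0.14,-0.2,0.18,0,0,0]

```text
t: 12.5
eef_pos: [0.4196, -0.3469, 0.2389]
eef_rot: [-0.0, 0.993, 0.115, 0.0]
ft_force: [0.1, 0.6, -0.1]
finger_gap: -0.0
grasp_force: 0.0
```

```bash
python3 - <<'E'
from h import *
S=r.get_image("scene");D=r.get_image("side");cv2.imwrite("pics/end.png",S)
A=cv2.imread("pics/scene0.png");B=cv2.imread("pics/side0.png")
for I,A,pts in((S,A,[(317,227),(314,250),(302,271),(281,289)]),(D,B,[(324,253),(328,236),(339,222),(356,211)])):
    for p in pts:
        try: print(p,(blob(I,*p)[0]-blob(A,*p)[0]).round(2))
        except Exception as e: print(p,"hidden",e)
E
```

```text
(317, 227) [-0.01 -0.07]
(314, 250) [ 0.07 -0.02]
(302, 271) [ 0.   -0.07]
(281, 289) [-0.43 -0.06]
(324, 253) [0.09 0.  ]
(328, 236) [0. 0.]
(339, 222) [0. 0.]
(356, 211) [-0.12  0.16]
```

View pics/end.png

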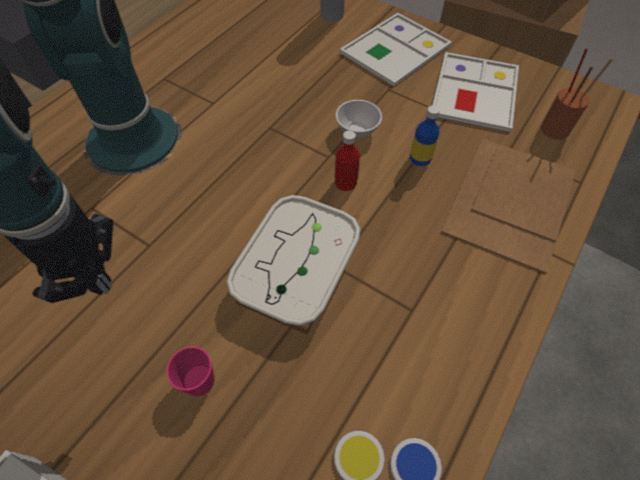

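The plate (dots within 0.5 px of the start), cup (190,370), bottle (424,140) and bowl (358,118) are all where they were, and the hand is clear.

```bash
python3 -c "
from station import r
print(r.sign_off())"
```

```text
the job is handed in; nothing more can be done
None
```

I touched all four dots in order from palest to darkest with about 3 N each. The plate, cup, bottle and bowl look unmoved in the final pictures, the hand is clear, and the job is handed in; sign-off returned no verdict.

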